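# Fit the circlip to the polishing spindle

### The arm

A 7-joint arm with a two-finger parallel gripper is mounted at the origin on the work surface. World frame = base frame: x ahead of the robot, y to its left, z up, the work surface at z = 0. Lengths are in m, angles in rad, forces in N, time in s.
With the tool pointing down it reaches from about 0.425 to 1.025 m from the base axis. Payload 3.6 kg.
Tool frame: the origin (TCP) lies midway between the tips of the shut fingers; the grasp point (between the pads) lies 19 mm behind it; z points along the fingers, y is the direction in which the jaws open and shut (so a half turn about z gives the same grasp; the last joint's range is limited). The gripper opens to 85 mm and grips with 20 to 120 N. Pads are 22 mm wide; open, the fingers measure 114 mm over their backs; the gripper's body (76 mm by 85 mm) begins 54 mm behind the grasp point. The pads swing forward as they close: fully open they stand 13 mm farther back than shut.
Start: joints at [1.204, 0.591, 0.048, 1.609, -0.033, 0.943, -0.034], TCP at [0.195, -0.698, 0.231] pointing down, gripper open.
Joint ranges: [-2.69, 2.69], [-0.47, 2.24], [-1.27, 1.36], [0.19, 2.51], [-1.53, 4.68], [0.08, 2.07], [-3.09, 3.09]. Speed limits (rad/s): [2.57, 2.57, 3.14, 3.14, 3.14, 3.14, 3.14].

### API

Orientations are given as a unit quaternion [w, x, y, z].
In Python, from station import manip, read_camera, spotter gives the robot as it stands.
- The arm moves only by the tool carry_out, never from a script. Its argument "moves" is a list of rows, each an object with "delta_pos": the shift along the tool's x, y, z in m, a list of three; "roll": the turn about the tool's z in degrees; "hand": the opening, from 0 (shut) to 1 (fully open). In form: [{"delta_pos": [tx, ty, tz], "roll": roll, "hand": hand}, ...]. A call has 1 to 5 rows; each row shifts and turns the commanded pose from where the row before left it, along the tool's axes as they then stand; what a row does not reach is not made up. A row lasts 1/8 s, in which the tool goes at most 62.5 mm and 10.7 degrees, less where a joint would pass 70% of its speed; a pose out of reach is approached as far as the arm can. A call is refused whole if a number of a shift passes 0.0625 or a number of a turn 10.7, either way. A call with a gripper value outside its range is refused whole. The fingers move at their own pace and stop on an object; "newtons" is the grip in N (left out, the last holds). Time passes only in rows, so rows that do not move let the fingers close. It gives the time, the measured TCP pose, the force and the opening at its end, in the units of the state.
- manip.get_state(): the state, without advancing time (a new reading comes with each control period).
- read_camera(name): name is "scene" or "top" or "wrist"; returns a dict with "color" (400x640x3 uint8, red, green, blue), "fx", "fy", "cx", "cy" (pixels), "R" (3x3) and "t" (3): a world point X has camera coordinates R X + t; the wrist camera has in their place "T_tool_cam" (4x4, takes a point from camera to tool coordinates, whose origin is the TCP and whose axes are the flange's). Camera axes: x right, y down, z forward; pixel columns grow to the right and rows downward; lengths in m; the calibration is good to about 2 mm. A picture is of the moment at which its call begins: read the wrist's pose just before it. There is no depth.
- manip.hand_in(): hands the job in, once; it reports no verdict.
Trained networks look in a picture, given as the dict that the camera call returned (one of the last four; its "shot" number tells which), for a name from the list of things; names that differ only in an ending like _2 or _b are one class to them, and where a whole thing is asked for, a point or a joint stands for the part that bears it (a point fixed in the world has none). Each returns a list of dicts, best first, with "p" (0 to 1); they miss things now and then, are a little off and sometimes report something else, mostly with a low value. They report only what shows in the picture. A call takes as long as a camera call.
- spotter.silhouettes(picture, thing): "pixels" (400x640 bool, what is visible of it) and "centre" ([row, column] in pixels, amid what is visible of it).
- spotter.landmark_of(picture, thing): "centre" ([row, column] in pixels: a listed point, or the origin of a listed thing).
The state is a dict: "time": time; "joint_positions": joint angles; "qvel": joint speeds; "joint_efforts": joint torques, N m; "tcp_pos": TCP position; "eef_rot": TCP orientation; "ft_force": force on the tool from outside, world axes, zero at the start; "wrist_torque": the same for the moment, N m; "gripper_width": finger opening in m.
Only numpy, scipy, OpenCV 4.12 (cv2) and the standard library are available. Lean on these libraries where they do the work, as an engineer would, in place of code of your own. Each camera call takes 0.05 s, during which the arm holds its last target.

### The job

The circlip for the polishing spindle is already on the pins of the bent-tip circlip pliers that lie across the rims of the parts tray. Squeeze the handles to their stop so that the circlip opens, bring it over the end of the upright shaft and lower it until it lies level with the groove, just on top of the spacer collar, without bearing down on the collar. Finish right there, still holding the pliers squeezed so that the open circlip stays around the groove (I want to check it before it is let go), and leave the kettle, the hammer and the grease tin alone.

Things in the scene. Friction and masses are not known exactly. Their poses are not given: they have to be found in the camera images.
- pliers_grip (a point): Where to take the circlip pliers: on their long axis, half-way up the two black grips (14 mm high, 12 mm wide, 100 mm long), 65 mm behind the pivot. x forward to the tips, z up. Here 62 mm over the grips' outsides at rest (3 mm more per 10 mm backwards), 42 mm and parallel at the stop. Take both from above, closing along y. At first 47 mm above the bench over an open tray: tips may reach 20 mm lower
- handle_l (a joint): Squeeze of the pliers: angle of each handle, 0 sprung open, 0.152 rad at the stop. Both handles move together; squeezing spreads the tips and the circlip. A spring resists with 3.5 N at first, 11 N at the stop, on each grip 65 mm behind the pivot; let go, it opens the handles and the circlip closes
- circlip_center (a point): Middle of the spread circlip's opening and thickness, 150 mm ahead of point pliers_grip, 20 mm below it; x as the pliers', z up. The circlip, a dark open ring 3 mm thick, 4.6 mm wide, stays on the pliers' pins; lugs 18 mm behind, back 22 mm ahead of this point. 36.5 mm across inside at rest, 43.4 mm at the stop (shaft 40 mm). Level when the pliers are: they may droop in the fingers
- pliers: Bent-tip external circlip pliers, 190 g, 205 mm long; origin at the pivot, half-way up (dark boss 26 mm across, 14 mm high); x forward to the tips, z up. The jaws run 68 mm forward, then bend straight down to the circlip, whose underside is 21.5 mm below the origin. They may come to the shaft from any side, the pins down
- groove (a point): Middle of the groove on the shaft's axis, 82 mm above the bench: 3.7 mm wide, 36.4 mm in diameter, its lower edge flush with the top of the brass spacer collar (51 mm across). A circlip lying on the collar is 0.3 mm below the middle of the groove. The shaft, 40 mm in diameter, ends 14 mm above this point with a 2.5 mm chamfer; z points up along it
- spindle: Spindle head: grey cast bearing housing standing on its round flange (120 mm across, 13 mm thick; above that 104 mm across at most, 75 mm high, with a short grease nipple), fixed to the bench. On top the bearing, the collar (74 to 80 mm high) and the bare steel shaft end (to 96 mm). Origin on the shaft's axis at the bench
- tray: Open aluminium baking tin used as parts tray, fixed: 120 mm in x, 240 mm in y, rims 40 mm high, walls and floor 4 mm thick. Origin under its middle. The pliers lie across it roughly along its x axis, pivot on the front (+x) rim, handles on the rear rim, circlip overhanging in front; a few small fittings lie at its ends
- kettle: Steel kettle, bystander, 132 mm across, 170 mm high with its handle; origin under its middle
- hammer: Hammer lying on the bench, bystander, 260 mm long; origin on the bench under the middle of its length
- grease_tin: Tin of grease, bystander, 60 mm across, 45 mm high; origin under its middle

How it is judged:
By the outcome, as a careful person would: the job done as asked, in the order asked, and still so for the second after the job is handed in, while the arm keeps its last pose, push and grip.
It also fails if it takes over 45 s, if anything falls off the work surface, if the arm or the gripper's body presses on something with over 40 N, if the wrist force passes 120 N, or if a joint passes its speed limit or range.

## Working session

There is one attempt and no reset: what is moved stays moved. The work goes in short steps, Python scripts to look and compute and a tool call to move; the robot and the scene stay as the last step left them, time stands still between calls to the robot, and variables do not carry over. Pictures are saved under pics/ and viewed, and the job is handed in when it is done.

Besides the shell and the picture viewer there is one more tool, called after "Request:" as name([rows], argument=value, ...), one row to a line, values as JSON. carry_out: Moves the arm, as the interface text tells. Its arguments: {"type":"object","properties":{"moves":{"type":"array"},"newtons":{"type":"number"}},"required":["moves"]}

```bash
ls; mkdir -p pics; python3 - <<'E'
from station import manip, read_camera, spotter
import cv2
s=manip.get_state(); print({k:s[k] for k in('time','tcp_pos','eef_rot','gripper_width','ft_force')})
for n in ('scene','top'):
    p=read_camera(n); cv2.imwrite(f'pics/{n}0.png',p['color'][:,:,::-1]); print(n,p['fx'],p['cx'],p['cy'],p['R'],p['t'])
    for t in ('pliers_grip','circlip_center','pliers','groove','spindle','tray','kettle','hammer','grease_tin'):
        r=spotter.landmark_of(p,t); print(t,[(x['centre'],x['p']) for x in r[:2]])
E
```

```text
pics
{'time': 0.0, 'tcp_pos': array([ 0.19511032, -0.69739801,  0.23014262]), 'eef_rot': array([-1.08947639e-03,  9.90706619e-01,  1.36011621e-01, -2.18237178e-04]), 'gripper_width': 0.08546153582642493, 'ft_force': array([-0.26249095,  0.30481423, -0.48803521])}
scene 520.1286369799025 320.27954766359875 193.12613025987096 [[ 0.11993188  0.99272059  0.01105292]
 [ 0.79261607 -0.08904116 -0.60318441]
 [-0.59780942  0.08110176 -0.79752517]] [-0.09297386 -0.47221785  2.20147872]
pliers_grip [([184.5, 262.2], 0.75)]
circlip_center [([224.3, 264.4], 0.82)]
pliers [([198.0, 258.3], 0.63)]
groove [([157.8, 363.4], 0.83), ([223.8, 263.0], 0.45)]
spindle [([173.4, 360.2], 0.95), ([179.3, 442.1], 0.52)]
tray [([192.7, 265.8], 0.98)]
kettle [([181.7, 442.3], 0.55)]
hammer [([199.0, 176.6], 0.64)]
grease_tin [([237.4, 328.5], 0.65), ([157.3, 365.0], 0.61)]
top 405.1494975575269 315.3286293822532 196.2774749507435 [[-0.01704098 -0.99978769  0.01158394]
 [-0.98398796  0.01471362 -0.17762656]
 [ 0.1774184  -0.01442539 -0.98402978]] [0.00464029 0.67372027 1.37370149]
pliers_grip []
circlip_center [([182.9, 363.2], 0.57)]
pliers [([207.9, 364.8], 0.73), ([220.2, 440.3], 0.57)]
groove [([239.5, 259.1], 0.72)]
spindle [([244.7, 262.5], 0.75), ([226.4, 185.0], 0.65)]
tray [([227.3, 360.6], 0.73)]
kettle [([230.3, 185.4], 0.81)]
hammer [([218.7, 443.0], 0.74)]
grease_tin [([168.4, 307.3], 0.76)]
```

View pics/scene0.png

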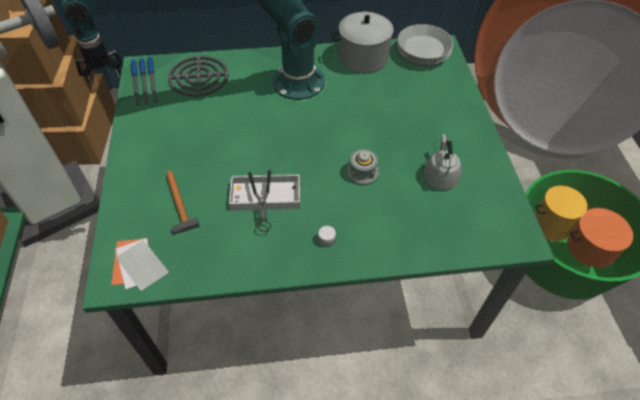

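View pics/top0.png

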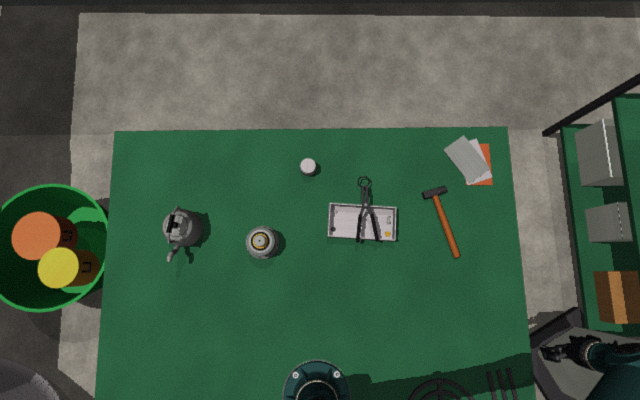

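```bash
cat > h.py <<'E'
import numpy as np, cv2
from station import manip, read_camera, spotter
from scipy.spatial.transform import Rotation as Ro
def rot(q): return Ro.from_quat([q[1],q[2],q[3],q[0]]).as_matrix()
def ext(p,s=None):
    if 'R' in p: return np.array(p['R']),np.array(p['t'])
    T=np.eye(4);T[:3,:3]=rot(s['eef_rot']);T[:3,3]=s['tcp_pos']
    M=np.linalg.inv(T@np.array(p['T_tool_cam'])); return M[:3,:3],M[:3,3]
def ray(p,rc,z,s=None):
    R,t=ext(p,s); d=R.T@np.array([(rc[1]-p['cx'])/p['fx'],(rc[0]-p['cy'])/p['fy'],1]); c=-R.T@t
    return c+d*(z-c[2])/d[2]
def proj(p,X,s=None):
    R,t=ext(p,s); c=R@np.array(X)+t; return np.array([p['fy']*c[1]/c[2]+p['cy'],p['fx']*c[0]/c[2]+p['cx']])
def st():
    s=manip.get_state(); R=rot(s['eef_rot'])
    print('t',round(s['time'],3),'tcp',np.round(s['tcp_pos'],4),'w',round(s['gripper_width'],4),'f',np.round(s['ft_force'],1),'m',np.round(s['wrist_torque'],2),'j',np.round(s['joint_positions'],2)); print('x',np.round(R[:,0],4),'y',np.round(R[:,1],4),'z',np.round(R[:,2],4)); return s
E
python3 - <<'E'
from h import *
Z=dict(pliers_grip=.047,circlip_center=.027,pliers=.047,groove=.082,spindle=0,tray=0,kettle=0,hammer=0,grease_tin=0)
for n in ('scene','top'):
    p=read_camera(n)
    for t,z in Z.items():
        for x in spotter.landmark_of(p,t)[:2]: print(n,t,round(x['p'],2),np.round(ray(p,x['centre'],z),4))
st()
E
```

```text
scene pliers_grip 0.96 [ 0.5856 -0.1824  0.047 ]
scene circlip_center 0.91 [ 0.7293 -0.1842  0.027 ]
scene pliers 0.79 [ 0.6398 -0.192   0.047 ]
scene groove 0.64 [0.5235 0.1916 0.082 ]
scene spindle 0.83 [0.5201 0.1829 0.    ]
scene tray 0.61 [ 0.5824 -0.1694  0.    ]
scene kettle 0.58 [0.5884 0.4698 0.    ]
scene hammer 0.8 [ 0.5711 -0.4824  0.    ]
scene grease_tin 0.81 [0.7953 0.0197 0.    ]
top pliers_grip 0.55 [ 0.584  -0.1749  0.047 ]
top circlip_center 0.71 [ 0.7265 -0.1694  0.027 ]
top circlip_center 0.19 [0.571  0.4471 0.027 ]
top pliers 0.61 [ 0.6382 -0.1648  0.047 ]
top groove 0.59 [0.5316 0.1904 0.082 ]
top groove 0.55 [ 0.6271 -0.1672  0.082 ]
top spindle 0.89 [0.5101 0.1948 0.    ]
top tray 0.29 [0.7855 0.0197 0.    ]
top kettle 0.7 [0.5643 0.4707 0.    ]
top kettle 0.45 [ 0.6407 -0.1846  0.    ]
top hammer 0.56 [ 0.5911 -0.4718  0.    ]
top grease_tin 0.62 [0.7773 0.0116 0.    ]
t 2.0 tcp [ 0.1953 -0.6982  0.2313] w 0.0852 f [-0.1 -0.6 -0.5] m [0.04 0.01 0.02] j [ 1.2   0.59  0.05  1.61 -0.03  0.94 -0.03]
x [ 0.963   0.2695 -0.    ] y [ 2.695e-01 -9.630e-01 -1.000e-04] z [-0.e+00  1.e-04 -1.e+00]
```

The pictures show the pliers across the tray (scene 184–224, 263), pointing along about +x. The spindle is at (158, 363) and the grease tin at (237, 328). The triangulated heights and positions are consistent. Next I'll move over the pliers.

Request:
carry_out([
  {"delta_pos":[0.045,-0.0345,0],"roll":0,"hand":1},
  {"delta_pos":[0.045,-0.0345,0],"roll":0,"hand":1},
  {"delta_pos":[0.045,-0.0345,0],"roll":0,"hand":1},
  {"delta_pos":[0.045,-0.0345,0],"roll":0,"hand":1},
  {"delta_pos":[0.045,-0.0345,0],"roll":0,"hand":1},
])

```text
time: 2.62
tcp_pos: [0.3667, -0.4701, 0.2316]
eef_rot: [0.0, 0.991, 0.136, 0.0]
ft_force: [0.7, -0.4, -0.4]
gripper_width: 0.0858
```

Request:
carry_out([
  {"delta_pos":[0.045,-0.0345,0],"roll":0,"hand":1},
  {"delta_pos":[0.045,-0.0345,0],"roll":0,"hand":1},
  {"delta_pos":[0.045,-0.0345,0],"roll":0,"hand":1},
  {"delta_pos":[0.045,-0.0345,0],"roll":0,"hand":1},
  {"delta_pos":[0.045,-0.0345,0],"roll":0,"hand":1},
])

```text
time: 3.25
tcp_pos: [0.5369, -0.2433, 0.2316]
eef_rot: [0.0, 0.991, 0.136, 0.0]
ft_force: [0.2, -0.4, -1.1]
gripper_width: 0.0851
```

Request:
carry_out([
  {"delta_pos":[0.0,0,0],"roll":7,"hand":1},
  {"delta_pos":[0.0,0,0],"roll":7,"hand":1},
  {"delta_pos":[0,0,0],"roll":0,"hand":1},
])

```text
time: 3.62
tcp_pos: [0.5359, -0.2445, 0.2314]
eef_rot: [0.0, 1.0, 0.015, 0.0]
ft_force: [-0.9, -0.3, 0.1]
gripper_width: 0.0852
```

```bash
python3 - <<'E'
from h import *
s=st(); p=read_camera('wrist'); cv2.imwrite('pics/w1.png',p['color'][:,:,::-1]); print(p['fx'],p['T_tool_cam'])
for t,z in dict(pliers_grip=.047,circlip_center=.027,pliers=.047).items():
    for x in spotter.landmark_of(p,t)[:2]: print(t,round(x['p'],2),x['centre'],np.round(ray(p,x['centre'],z,s),4))
E
```

```text
t 3.625 tcp [ 0.5359 -0.2445  0.2314] w 0.0852 f [-0.9 -0.3  0.1] m [0.02 0.01 0.02] j [ 0.31  0.42  0.05  1.92 -0.03  0.8  -1.16]
x [9.995e-01 3.020e-02 1.000e-04] y [ 3.020e-02 -9.995e-01  4.000e-04] z [ 1.e-04 -4.e-04 -1.e+00]
321.2661460137533 [[ 6.06567277e-04 -9.60499555e-01 -2.78280861e-01  7.15656142e-02]
 [ 9.99999659e-01  7.38631344e-04 -3.69727213e-04 -5.40055152e-04]
 [ 5.60669790e-04 -2.78280542e-01  9.60499675e-01 -1.42075479e-01]
 [ 0.00000000e+00  0.00000000e+00  0.00000000e+00  1.00000000e+00]]
pliers 0.64 [68.8, 264.7] [ 0.6436 -0.1874  0.047 ]
```

View pics/w1.png

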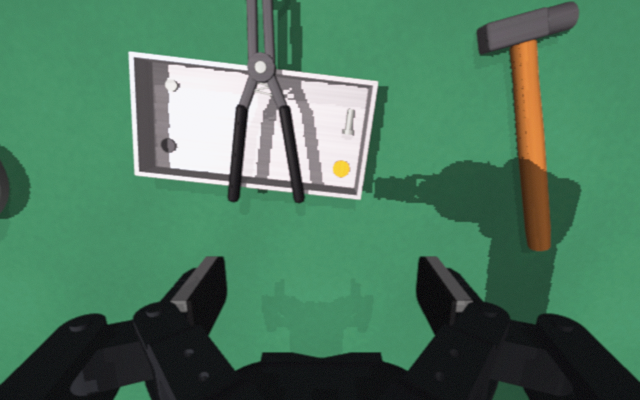

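```bash
python3 - <<'E'
from h import *
s=st(); p=read_camera('wrist')
a=ray(p,(67,261),.054,s)
L=ray(p,(196,234),.05,s);R=ray(p,(197,298.5),.05,s)
m=(L+R)/2; d=a-m; print(a,L,R,np.linalg.norm(L-R)); yaw=np.arctan2(d[1],d[0]); print(np.linalg.norm(d[:2]),np.degrees(yaw))
L=ray(p,(115,244),.05,s);R=ray(p,(115,284),.05,s);print(L,R)
u=np.array([np.cos(yaw),np.sin(yaw)])
print('grip',a[:2]-.065*u,'clip',a[:2]+.085*u)
E
```

```text
t 3.825 tcp [ 0.5356 -0.245   0.2314] w 0.0855 f [-0.5  0.  -0.2] m [-0.    0.04 -0.  ] j [ 0.32  0.42  0.05  1.92 -0.03  0.8  -1.16]
x [9.996e-01 2.920e-02 1.000e-04] y [ 0.0292 -0.9996  0.    ] z [ 1.e-04 -0.e+00 -1.e+00]
[ 0.64402446 -0.18566511  0.054     ] [ 0.51900275 -0.15409095  0.05      ] [ 0.51993668 -0.22123406  0.05      ] 0.06714961210405805
0.124570763804873 0.9187305276971092
[ 0.6007519  -0.16749971  0.05      ] [ 0.60191006 -0.20631706  0.05      ]
grip [ 0.57903282 -0.18670734] clip [ 0.72901354 -0.18430221]
```

Request:
carry_out([
  {"delta_pos":[0.0225,-0.0285,0.0],"roll":0.8,"hand":1},
  {"delta_pos":[0.0225,-0.0285,0.0],"roll":0,"hand":1},
  {"delta_pos":[0,0,0.05],"roll":0,"hand":1},
  {"delta_pos":[0,0,0.04],"roll":0,"hand":1},
  {"delta_pos":[0,0,0.0],"roll":0,"hand":1},
])

```text
time: 4.5
tcp_pos: [0.5769, -0.1861, 0.1385]
eef_rot: [-0.001, 1.0, 0.007, -0.003]
ft_force: [-0.1, 0.2, -0.2]
gripper_width: 0.0856
```

```bash
python3 - <<'E'
from h import *
s=st(); p=read_camera('wrist'); cv2.imwrite('pics/w2.png',p['color'][:,:,::-1])
E
```

```text
t 4.5 tcp [ 0.5769 -0.1861  0.1385] w 0.0856 f [-0.1  0.2 -0.2] m [-0.04 -0.02  0.04] j [ 0.21  0.56  0.04  1.95 -0.03  0.64 -1.29]
x [ 0.9999  0.0149 -0.0069] y [ 0.0149 -0.9999 -0.002 ] z [-0.007   0.0019 -1.    ]
```

View pics/w2.png

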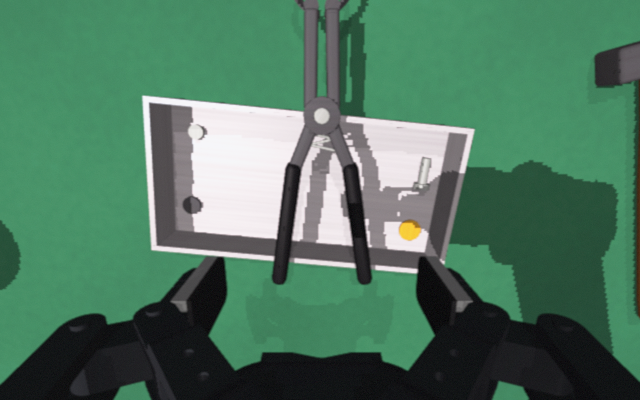

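Request:
carry_out([
  {"delta_pos":[0.001,0,0.05],"roll":0,"hand":1},
  {"delta_pos":[0,0,0.04],"roll":0,"hand":1},
  {"delta_pos":[0,0,0.02],"roll":0,"hand":1},
  {"delta_pos":[0,0,0.0],"roll":0,"hand":1},
])

```text
time: 5.05
tcp_pos: [0.5808, -0.187, 0.0315]
eef_rot: [-0.0, 1.0, 0.007, -0.0]
ft_force: [-0.8, 0.1, -0.5]
gripper_width: 0.0851
```

```bash
python3 - <<'E'
from h import *
s=st(); p=read_camera('wrist'); cv2.imwrite('pics/w3.png',p['color'][:,:,::-1])
print(ray(p,(159,320),.054,s))
E
```

```text
t 5.05 tcp [ 0.5808 -0.187   0.0315] w 0.0851 f [-0.8  0.1 -0.5] m [-0.02  0.04 -0.04] j [ 0.22  0.72  0.02  1.98 -0.04  0.43 -1.28]
x [ 9.999e-01  1.430e-02 -1.000e-04] y [ 0.0143 -0.9999 -0.    ] z [-1.e-04  0.e+00 -1.e+00]
[ 0.63495828 -0.18522383  0.054     ]
```

View pics/w3.png

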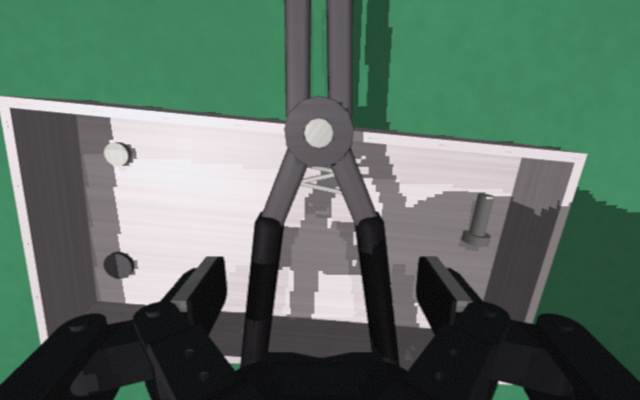

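Request:
carry_out([
  {"delta_pos":[0,0,0.005],"roll":0,"hand":0.8},
  {"delta_pos":[0,0,0.0],"roll":0,"hand":0.75},
  {"delta_pos":[0,0,0.0],"roll":0,"hand":0.75},
], newtons=20)

```text
time: 5.48
tcp_pos: [0.5816, -0.187, 0.0274]
eef_rot: [0.0, 1.0, 0.007, 0.001]
ft_force: [0.3, 0.3, 4.7]
gripper_width: 0.064
```

```bash
python3 - <<'E'
from h import *
s=st(); p=read_camera('wrist'); cv2.imwrite('pics/w4.png',p['color'][:,:,::-1])
print(ray(p,(132,319),.054,s))
E
```

```text
t 5.475 tcp [ 0.5816 -0.187   0.0274] w 0.064 f [0.3 0.3 4.7] m [-0.07 -0.07 -0.03] j [ 0.22  0.73  0.02  1.98 -0.04  0.42 -1.28]
x [0.9999 0.0145 0.0024] y [ 1.450e-02 -9.999e-01  7.000e-04] z [ 2.5e-03 -7.0e-04 -1.0e+00]
[ 0.64582941 -0.18474466  0.054     ]
```

View pics/w4.png

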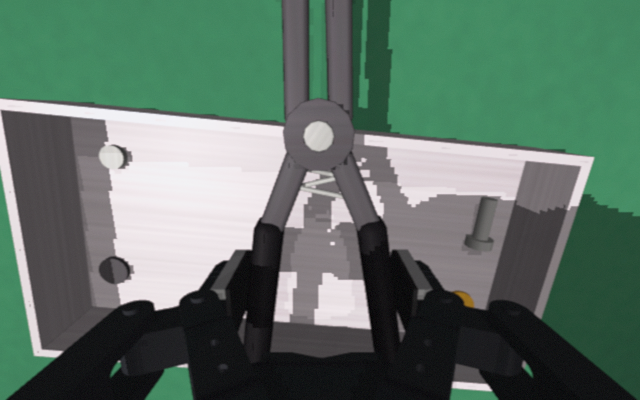

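Request:
carry_out([
  {"delta_pos":[0,0,-0.001],"roll":0,"hand":0.68},
  {"delta_pos":[0,0,-0.001],"roll":0,"hand":0.6},
  {"delta_pos":[0,0,-0.001],"roll":0,"hand":0.6},
], newtons=40)

```text
time: 5.9
tcp_pos: [0.58, -0.187, 0.0293]
eef_rot: [0.0, 1.0, 0.007, -0.0]
ft_force: [0.7, -1.0, -0.0]
gripper_width: 0.0516
```

```bash
python3 - <<'E'
from h import *
s=st()
E
```

```text
t 5.9 tcp [ 0.58   -0.187   0.0293] w 0.0516 f [ 0.7 -1.  -0. ] m [-0.15 -0.02 -0.05] j [ 0.22  0.73  0.02  1.99 -0.04  0.43 -1.28]
x [ 9.999e-01  1.410e-02 -6.000e-04] y [ 1.410e-02 -9.999e-01  2.000e-04] z [-6.e-04 -2.e-04 -1.e+00]
```

Request:
carry_out([
  {"delta_pos":[0,0,-0.001],"roll":0,"hand":0.53},
  {"delta_pos":[0,0,-0.001],"roll":0,"hand":0.45},
  {"delta_pos":[0,0,0],"roll":0,"hand":0.35},
  {"delta_pos":[0,0,0],"roll":0,"hand":0.35},
], newtons=80)

```text
time: 6.4
tcp_pos: [0.5796, -0.1865, 0.0313]
eef_rot: [-0.0, 1.0, 0.007, -0.001]
ft_force: [-2.6, -0.2, 4.7]
gripper_width: 0.037
```

```bash
python3 - <<'E'
from h import *
s=st(); p=read_camera('wrist'); cv2.imwrite('pics/w5.png',p['color'][:,:,::-1])
E
```

```text
t 6.4 tcp [ 0.5796 -0.1865  0.0313] w 0.037 f [-2.6 -0.2  4.7] m [ 0.09  0.53 -0.02] j [ 0.22  0.72  0.02  1.99 -0.04  0.43 -1.28]
x [ 0.9999  0.0143 -0.0018] y [ 1.430e-02 -9.999e-01 -5.000e-04] z [-1.8e-03  5.0e-04 -1.0e+00]
```

View pics/w5.png

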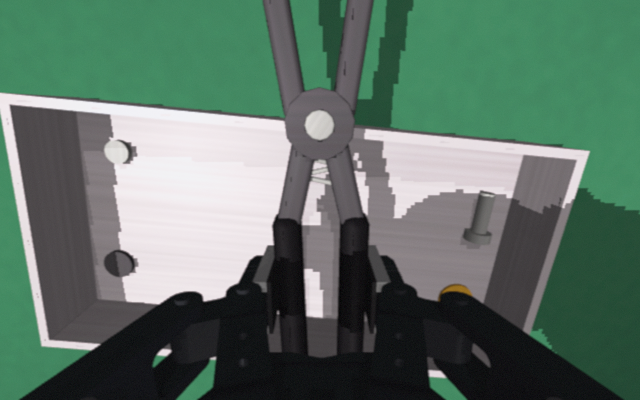

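Request:
carry_out([
  {"delta_pos":[0,0,-0.004],"roll":0,"hand":0.35},
  {"delta_pos":[0,0,-0.006],"roll":0,"hand":0.35},
  {"delta_pos":[0,0,-0.01],"roll":0,"hand":0.35},
  {"delta_pos":[0,0,0],"roll":0,"hand":0.35},
])

```text
time: 6.95
tcp_pos: [0.5814, -0.1869, 0.0523]
eef_rot: [0.0, 1.0, 0.007, 0.001]
ft_force: [0.6, -0.6, -1.4]
gripper_width: 0.0373
```

```bash
python3 - <<'E'
from h import *
s=st(); p=read_camera('wrist'); cv2.imwrite('pics/w6.png',p['color'][:,:,::-1])
p=read_camera('scene'); cv2.imwrite('pics/s6.png',cv2.resize(p['color'][130:270,180:380,::-1],(800,560),interpolation=cv2.INTER_CUBIC))
E
```

```text
t 6.95 tcp [ 0.5814 -0.1869  0.0523] w 0.0373 f [ 0.6 -0.6 -1.4] m [ 0.07  0.12 -0.02] j [ 0.22  0.69  0.03  1.98 -0.04  0.47 -1.29]
x [0.9999 0.0147 0.0022] y [ 1.470e-02 -9.999e-01  6.000e-04] z [ 2.2e-03 -5.0e-04 -1.0e+00]
```

View pics/w6.png

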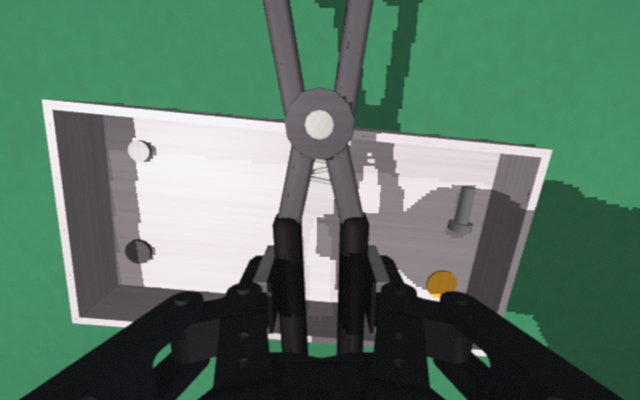

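View pics/s6.png

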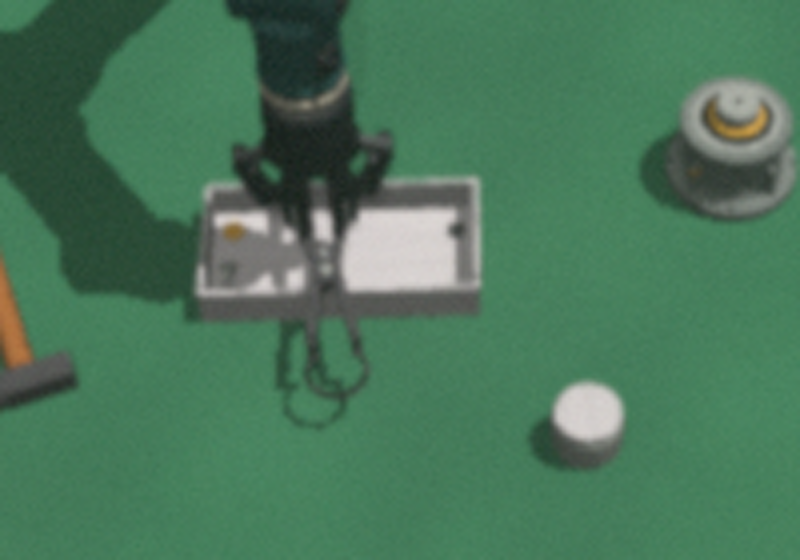

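Request:
carry_out([
  {"delta_pos":[0,0,-0.03],"roll":0,"hand":0.35},
  {"delta_pos":[0,0,-0.045],"roll":-3,"hand":0.35},
  {"delta_pos":[0,0,-0.045],"roll":-6,"hand":0.35},
  {"delta_pos":[0,0,-0.045],"roll":-9,"hand":0.35},
  {"delta_pos":[0,0,-0.035],"roll":-9,"hand":0.35},
])

```text
time: 7.68
tcp_pos: [0.5805, -0.1868, 0.253]
eef_rot: [0.0, 0.97, 0.243, 0.0]
ft_force: [0.2, 0.1, -2.5]
gripper_width: 0.0368
```

Request:
carry_out([
  {"delta_pos":[0.02,0,0],"roll":-9,"hand":0.35},
  {"delta_pos":[0.03,0,0],"roll":-9,"hand":0.35},
  {"delta_pos":[0.04,0,0],"roll":-9,"hand":0.35},
  {"delta_pos":[0.04,0,0],"roll":-9,"hand":0.35},
  {"delta_pos":[0.04,0,0],"roll":-9,"hand":0.35},
])

```text
time: 8.3
tcp_pos: [0.6912, -0.0619, 0.2506]
eef_rot: [-0.0, 0.804, 0.595, -0.0]
ft_force: [-0.4, -0.1, -2.9]
gripper_width: 0.0369
```

Request:
carry_out([
  {"delta_pos":[0.03,0,0],"roll":-9,"hand":0.35},
  {"delta_pos":[0.01,0,0],"roll":-6,"hand":0.35},
  {"delta_pos":[0,0,0],"roll":-2,"hand":0.35},
  {"delta_pos":[0,0,0],"roll":0,"hand":0.35},
])

```text
time: 8.8
tcp_pos: [0.7006, -0.0252, 0.2508]
eef_rot: [0.0, 0.709, 0.705, -0.001]
ft_force: [0.7, -0.7, -1.4]
gripper_width: 0.037
```

```bash
python3 - <<'E'
from h import *
s=st(); p=read_camera('wrist'); cv2.imwrite('pics/w7.png',p['color'][:,:,::-1])
E
```

```text
t 8.8 tcp [ 0.7006 -0.0252  0.2508] w 0.037 f [ 0.7 -0.7 -1.4] m [-0.12 -0.02  0.02] j [ 0.22  0.57 -0.38  1.64  0.24  0.99 -0.25]
x [ 0.0054  1.     -0.0012] y [ 1.     -0.0054 -0.001 ] z [-0.001  -0.0012 -1.    ]
```

View pics/w7.png

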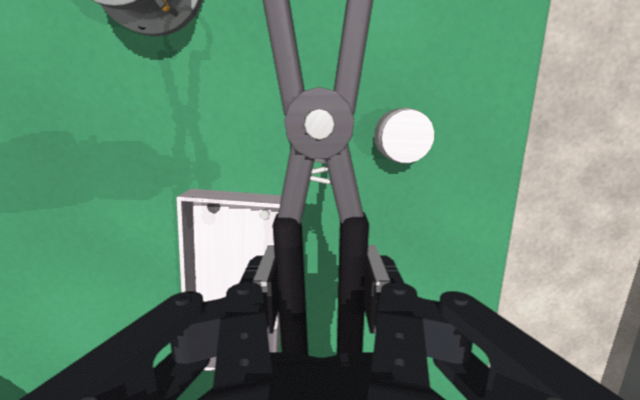

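Request:
carry_out([
  {"delta_pos":[0.03,-0.02,0],"roll":0,"hand":0.35},
  {"delta_pos":[0.04,-0.03,0],"roll":0,"hand":0.35},
  {"delta_pos":[0.03,-0.03,0],"roll":0,"hand":0.35},
  {"delta_pos":[0.015,-0.014,0],"roll":0,"hand":0.35},
  {"delta_pos":[0,0,0],"roll":0,"hand":0.35},
])

```text
time: 9.48
tcp_pos: [0.6071, 0.0921, 0.2517]
eef_rot: [0.0, 0.708, 0.706, 0.0]
ft_force: [1.2, 0.1, -2.0]
gripper_width: 0.0369
```

```bash
python3 - <<'E'
from h import *
s=st(); p=read_camera('wrist'); cv2.imwrite('pics/w8.png',p['color'][:,:,::-1]); np.save('w8.npy',p['color']); print(p['cx'],p['cy'],p['fy'])
for x in spotter.landmark_of(p,'groove')[:2]: print(round(x['p'],2),x['centre'],np.round(ray(p,x['centre'],.082,s),4))
cv2.imwrite('pics/w8z.png',cv2.resize(p['color'][0:200,150:400,::-1],None,fx=3,fy=3,interpolation=cv2.INTER_CUBIC))
E
```

```text
t 9.475 tcp [0.6071 0.0921 0.2517] w 0.0369 f [ 1.2  0.1 -2. ] m [-0.19 -0.03  0.  ] j [ 0.07  0.46 -0.41  1.84  0.23  0.9  -0.45]
x [ 1.8e-03  1.0e+00 -4.0e-04] y [ 1.0e+00 -1.8e-03  7.0e-04] z [ 7.e-04 -4.e-04 -1.e+00]
321.0735208171325 203.57854124696746 321.2661460137533
0.8 [85.0, 226.2] [0.5216 0.1859 0.082 ]
```

View pics/w8.png

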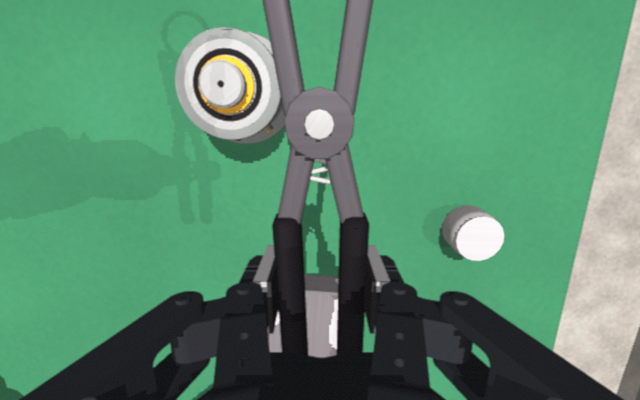

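View pics/w8z.png

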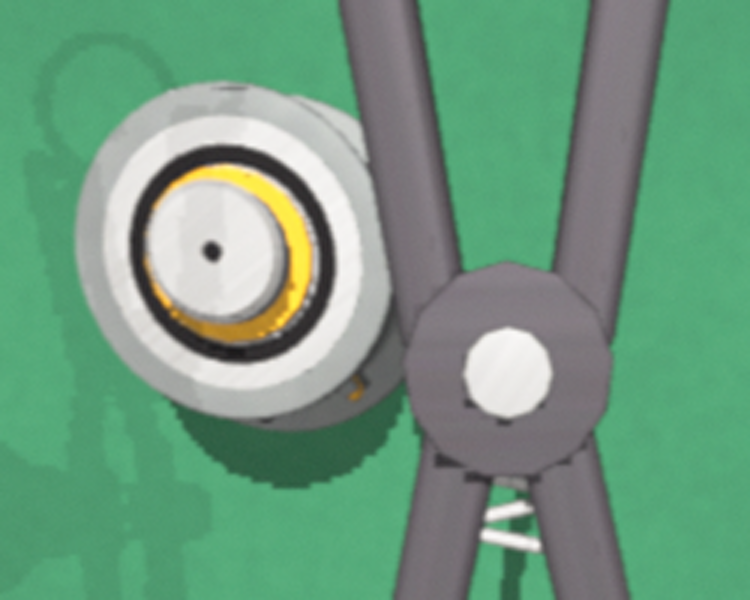

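```bash
python3 - <<'E'
from h import *
s=manip.get_state(); p=read_camera('wrist'); I=p['color'].astype(int)
T=np.array(p['T_tool_cam'])
def tool_at(rc,zt):
    d=T[:3,:3]@np.array([(rc[1]-p['cx'])/p['fx'],(rc[0]-p['cy'])/p['fy'],1]); c=T[:3,3]; return c+d*(zt-c[2])/d[2]
for dia in (67,68,69):
    D=p['fx']*.026/dia; v=T[:3,:3]@(D*np.array([(318.8-p['cx'])/p['fx'],(123-p['cy'])/p['fy'],1]))+T[:3,3]; print('boss top tool',dia,v)
sh=ray(p,(83.3,220.3),.096,s); print('shaft',sh)
print('sharp depth shaft dia')
g=lambda r,c:I[r,c]
for r in range(4,100,16):
    isg=(I[r,230:420,1]-I[r,230:420,0])>25
    ch=np.flatnonzero(np.diff(isg.astype(int)))+230; print(r,ch)
for r in range(225,356,10):
    print(r,I[r,296:345].sum(1)//3)
cv2.imwrite('pics/w8y.png',cv2.resize(p['color'][200:360,240:400,::-1],None,fx=3.7,fy=3.7,interpolation=cv2.INTER_CUBIC))
E
```

```text
boss top tool 67 [ 6.65979470e-02  5.17628621e-05 -1.36229763e-02]
boss top tool 68 [ 6.66647040e-02  6.54691185e-05 -1.55119692e-02]
boss top tool 69 [ 6.67295260e-02  7.87780922e-05 -1.73462086e-02]
shaft [0.52292811 0.18389748 0.096     ]
sharp depth shaft dia
4 [263 289 345 371]
20 [266 291 343 368]
36 [264 269 294 341 366]
52 [297 338 363]
68 [299 336 361]
84 [302 334 358]
225 [ 29  27  29  23  29  51  68  72  72  72  72  73  72  72  69  73  69  69
  71  70  71  71  72  70  81 107 123 127 126 126 127 125 124 123 124 125
 125 125 125 124 124 126 121  97  48  23  25  32  35]
235 [ 34  29  26  23  20  29  51  70  72  74  78  89 106 122 125 128 127 127
 124 107  79  70  69  71  72  71  77  98 120 126 127 126 125 125 127 126
 125 126 127 125 126 125 112  80  39  26  30  33  33]
245 [ 32  29  31  26  24  25  34  55  75 102 121 126 128 125 127 130 128 126
 127 127 124 105  79  69  71  71  72  70  71  70  76 102 123 126 126 124
 124 124 124 122 125 122 104  66  30  25  31  32  32]
255 [ 28  27  26  26  25  15  24  51  68  80 103 123 124 124 123 125 124 125
 126 128 123 106  76  70  71  
[... 1338 characters left out ...]
60 159 160 157 156 156 166 215 243
 247 243 242 241 219 133  53  18  18  25  20  23  22]
335 [ 27  24  22  25  22  20  19  17  18  17  50 110 150 159 157 155 152 154
 158 158 156 157 157 156 158 158 158 158 158 157 157 156 155 165 211 239
 241 241 242 240 209 112  34  16  18  18  23  23  23]
345 [ 23  24  22  22  21  22  19  17  17  15  29  73 125 154 155 154 155 156
 156 158 155 156 158 158 157 158 157 156 156 155 156 155 155 152 145 164
 210 234 237 236 201 101  23  18  23  21  25  23  23]
355 [ 21  21  23  19  22  18  21  20  21  16  19  37  78 110 123 133 142 145
 150 152 155 158 159 157 159 158 158 157 157 154 154 151 145 135 127 121
 110  93  84  71  49  27  17  19  30  31  33  33  33]
```

View pics/w8y.png

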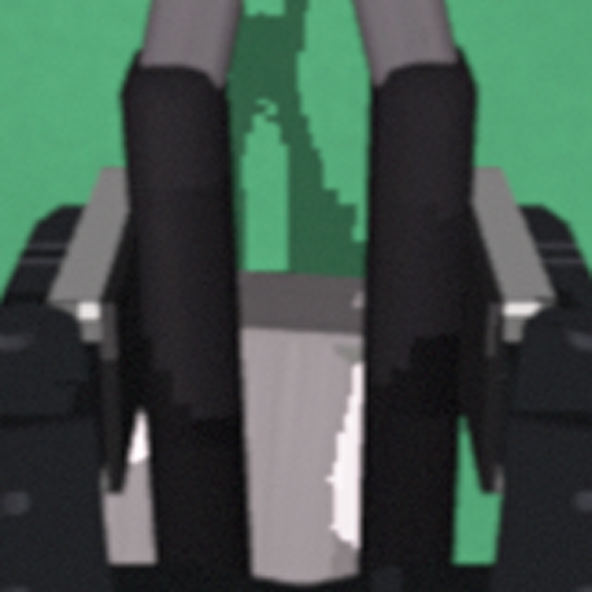

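```bash
python3 - <<'E'
from h import *
a=cv2.imread('pics/w5.png',0).astype(np.float32)
m=np.zeros(a.shape,np.uint8); cv2.circle(m,(319,123),33,255,-1)
for n in ('w6','w7','w8'):
    b=cv2.imread(f'pics/{n}.png',0).astype(np.float32)
    W=np.eye(2,3,dtype=np.float32)
    cc,W=cv2.findTransformECC(a,b,W,cv2.MOTION_AFFINE,(3,200,1e-7),m,1)
    c=W@np.array([319,123,1]); print(n,cc,np.round(W[:,:2],4).tolist(),np.round(c-[319,123],2))
# jaw axis from w8 edges: inner/outer at rows
p=read_camera('wrist'); s=manip.get_state(); T=np.array(p['T_tool_cam'])
def tool_at(rc,zt):
    d=T[:3,:3]@np.array([(rc[1]-p['cx'])/p['fx'],(rc[0]-p['cy'])/p['fy'],1]); c=T[:3,3]; return c+d*(zt-c[2])/d[2]
B=tool_at((123,318.8),-.0225); print('boss',B)
for r,l,rr in ((4,289,345),(20,291,343),(52,297,338),(68,299,336),(84,302,334)):
    m=tool_at((r,(l+rr)/2+.5),-.0155); print(r,m[:2],np.degrees(np.arctan2(m[1]-B[1],m[0]-B[0])), (tool_at((r,rr),-.0155)-tool_at((r,l),-.0155))[1])
for r,l,rr in ((235,302.4,339.2),(285,304.6,337.6),(335,306.6,336.6)):
    m=tool_at((r,(l+rr)/2),-.0155); w=(tool_at((r,rr),-.0155)-tool_at((r,l),-.0155))[1]; print('handle',r,m[:2],w)
sh=ray(p,(83.3,220.3),.096,s); R=rot(s['eef_rot']); print('shaft in tool',R.T@(sh-s['tcp_pos']),sh,s['tcp_pos'])
E
```

```text
w6 0.9985010229391298 [[0.9975000023841858, 0.006300000008195639], [-0.004600000102072954, 1.001099944114685]] [-0.06 -0.33]
w7 0.9928833639034943 [[0.9987999796867371, -0.06319999694824219], [0.05700000002980232, 1.0038000345230103]] [ 0.29 -1.  ]
w8 0.9919320632520074 [[1.002500057220459, -0.06530000269412994], [0.05480000004172325, 1.0083999633789062]] [ 0.26 -0.96]
boss [ 0.06691232  0.00011579 -0.0225    ]
4 [ 0.10682478 -0.00033256] -0.6435924208878507 0.01947219040730276
20 [ 0.10185413 -0.00034488] -0.7553390191308317 0.018304488899607285
52 [ 0.0915355 -0.00019  ] -0.7115086833721959 0.014797649507043965
68 [ 0.08617776 -0.00020097] -0.9419630673902 0.013525135663779282
84 [ 8.06809969e-02 -2.70801662e-05] -0.59449665689232 0.01184927397537411
handle 235 [0.02079338 0.00084676] 0.015529406432543769
handle 285 [-0.00290181  0.00098827] 0.014600945351372952
handle 335 [-0.02901146  0.0012372 ] 0.01394986291040862
shaft in tool [ 0.09405916 -0.08669747  0.15501622] [0.52304307 0.18374296 0.096     ] [0.60894726 0.08925645 0.25119785]
```

```bash
cat >> h.py <<'E'
def hole(n,guess,zt=.096,r=9):
    s=manip.get_state(); p=read_camera('wrist'); I=p['color']; cv2.imwrite(f'pics/{n}.png',I[:,:,::-1])
    g=I.sum(2)/3.; pr=proj(p,guess,s) ; r0,c0=np.round(pr).astype(int); w=g[r0-r:r0+r+1,c0-r:c0+r+1]
    k=np.clip(w.max()*.75-w,0,None); yy,xx=np.mgrid[-r:r+1,-r:r+1]; j=np.unravel_index(k.argmax(),k.shape)
    m=((yy-yy[j])**2+(xx-xx[j])**2)<=12; k=k*m
    c=(r0+(k*yy).sum()/k.sum(),c0+(k*xx).sum()/k.sum()); X=ray(p,c,zt,s); R=rot(s['eef_rot'])
    print('proj',pr,'hole',np.round(c,2),'X',np.round(X,4),'tool',np.round(R.T@(X-s['tcp_pos']),4),'tcp',np.round(s['tcp_pos'],4)); return p,s,X
E
python3 - <<'E'
from h import *
s=st(); hole('w9',[.523,.184,.096]); hole('w9b',[.523,.184,.096])
E
```

```text
t 9.675 tcp [0.6089 0.0893 0.2512] w 0.0366 f [-0.4 -0.4 -1.6] m [-0.07  0.04 -0.03] j [ 0.07  0.46 -0.41  1.83  0.23  0.9  -0.45]
x [ 0.0068  1.     -0.001 ] y [ 1.     -0.0068  0.001 ] z [ 0.001 -0.001 -1.   ]
proj [ 82.985139 220.222766] hole [ 80.68 217.34] X [0.5207 0.1859 0.096 ] tool [ 0.0962 -0.0891  0.155 ] tcp [0.6089 0.0893 0.2512]
proj [ 83.38732755 220.59203091] hole [ 81.27 217.36] X [0.5204 0.1857 0.096 ] tool [ 0.0957 -0.0891  0.155 ] tcp [0.6087 0.0896 0.2511]
```

Request:
carry_out([
  {"delta_pos":[0,0,0.03],"roll":0,"hand":0.35},
  {"delta_pos":[0,0,0.035],"roll":0,"hand":0.35},
  {"delta_pos":[0,0,0.015],"roll":0,"hand":0.35},
  {"delta_pos":[0,0,0],"roll":0,"hand":0.35},
  {"delta_pos":[0,0,0],"roll":0,"hand":0.35},
])

```text
time: 10.4
tcp_pos: [0.6085, 0.092, 0.1725]
eef_rot: [0.001, 0.708, 0.706, 0.001]
ft_force: [-0.3, 0.4, -0.9]
gripper_width: 0.0368
```

```bash
python3 - <<'E'
from h import *
s=st(); p,s,X=hole('w10',[.5205,.1858,.096],r=14)
p,s,X=hole('w10b',[.5205,.1858,.096],r=14)
E
```

```text
t 10.4 tcp [0.6085 0.092  0.1725] w 0.0368 f [-0.3  0.4 -0.9] m [-0.04  0.    0.03] j [ 0.04  0.55 -0.38  1.9   0.29  0.74 -0.5 ]
x [3.2e-03 1.0e+00 7.0e-04] y [ 1.     -0.0032  0.0023] z [ 2.3e-03  6.0e-04 -1.0e+00]
proj [ 74.07279236 180.03418631] hole [ 71.8  179.21] X [0.5201 0.1871 0.096 ] tool [ 0.0948 -0.0889  0.0763] tcp [0.6085 0.092  0.1725]
proj [ 74.19428176 180.03278475] hole [ 75.33 179.48] X [0.5201 0.1851 0.096 ] tool [ 0.0927 -0.089   0.0765] tcp [0.6086 0.0921 0.1727]
```

View pics/w10b.png

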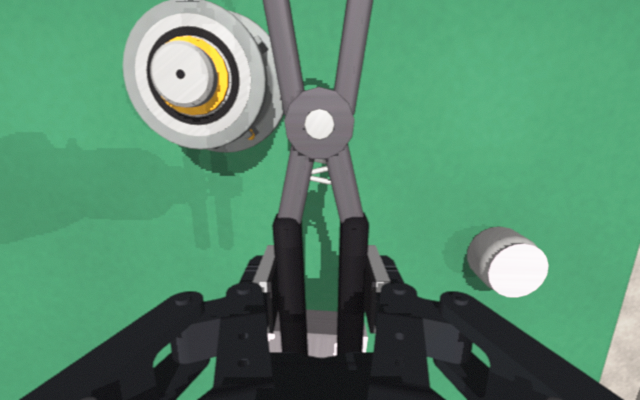

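```bash
python3 - <<'E'
from h import *
for i in range(5): p,s,X=hole('w11_%d'%i,[.5202,.1858,.096],r=14)
st()
E
```

```text
proj [ 74.13514128 179.78181322] hole [ 74.49 178.77] X [0.5195 0.1856 0.096 ] tool [ 0.0932 -0.0894  0.0765] tcp [0.6085 0.092  0.1727]
proj [ 74.04663648 180.02126159] hole [ 75.33 180.95] X [0.5207 0.185  0.096 ] tool [ 0.0927 -0.0881  0.0765] tcp [0.6083 0.092  0.1726]
proj [ 73.83992371 180.26388625] hole [ 71.71 179.56] X [0.5199 0.1871 0.096 ] tool [ 0.0949 -0.0886  0.0763] tcp [0.6081 0.0919 0.1725]
proj [ 73.6778714  180.49908171] hole [ 71.7  181.48] X [0.521 0.187 0.096] tool [ 0.0948 -0.0874  0.0761] tcp [0.6079 0.0918 0.1722]
proj [ 73.58529684 180.69382914] hole [ 74.5  182.38] X [0.5212 0.1853 0.096 ] tool [ 0.0932 -0.0869  0.0759] tcp [0.6077 0.0918 0.172 ]
t 10.75 tcp [0.6076 0.0918 0.1719] w 0.0366 f [ 0.2  0.1 -2.3] m [-0.15 -0.    0.01] j [ 0.04  0.55 -0.37  1.9   0.29  0.74 -0.5 ]
x [3.e-03 1.e+00 1.e-04] y [ 1.e+00 -3.e-03  9.e-04] z [ 9.e-04  1.e-04 -1.e+00]
```

```bash
python3 - <<'E'
from h import *
p=read_camera('wrist')
S={'w9':(.6089,.0893,.2512),'w9b':(.6087,.0896,.2511),'w10':(.6085,.0920,.1725),'w10b':(.6086,.0921,.1727),'w11_0':(.6085,.092,.1727),'w11_1':(.6083,.092,.1726),'w11_2':(.6081,.0919,.1725),'w11_3':(.6079,.0918,.1722),'w11_4':(.6077,.0918,.172)}
for n,t in S.items():
    g=cv2.imread(f'pics/{n}.png',0).astype(float); r0,c0=(82,219) if n[:2]=='w9' else (74,180)
    w=g[r0-7:r0+8,c0-7:c0+8]; k=np.clip(150-w,0,None); yy,xx=np.mgrid[r0-7:r0+8,c0-7:c0+8]; c=((k*yy).sum()/k.sum(),(k*xx).sum()/k.sum())
    print(n,np.round(c,2),int(w.max()),int(w.min()))
    T=np.array(p['T_tool_cam']);d=T[:3,:3]@np.array([(c[1]-p['cx'])/p['fx'],(c[0]-p['cy'])/p['fy'],1]); zt=t[2]-.096; q=T[:3,3]+d*(zt-T[2,3])/d[2]; print('   tool',np.round(q,4))
E
```

```text
w9 [ 80.49 217.06] 235 44
   tool [ 0.0964 -0.0894  0.1552]
w9b [ 80.83 217.42] 235 45
   tool [ 0.0961 -0.089   0.1551]
w10 [ 73.65 179.93] 235 43
   tool [ 0.0937 -0.0886  0.0765]
w10b [ 73.76 179.96] 235 42
   tool [ 0.0937 -0.0887  0.0767]
w11_0 [ 73.73 180.19] 235 44
   tool [ 0.0937 -0.0886  0.0767]
w11_1 [ 73.57 180.44] 235 43
   tool [ 0.0938 -0.0883  0.0766]
w11_2 [ 73.45 180.69] 235 42
   tool [ 0.0939 -0.0881  0.0765]
w11_3 [ 73.26 180.92] 235 43
   tool [ 0.0939 -0.0879  0.0762]
w11_4 [ 73.09 181.07] 235 43
   tool [ 0.094  -0.0877  0.076 ]
```

Request:
carry_out([
  {"delta_pos":[-0.015,-0.02,0],"roll":0,"hand":0.35},
  {"delta_pos":[-0.02,-0.03,0],"roll":0,"hand":0.35},
  {"delta_pos":[-0.0155,-0.025,0.01],"roll":0,"hand":0.35},
  {"delta_pos":[-0.007,-0.012,0.015],"roll":0,"hand":0.35},
  {"delta_pos":[0,0,0.015],"roll":0,"hand":0.35},
])

```text
time: 11.42
tcp_pos: [0.5194, 0.0336, 0.131]
eef_rot: [0.0, 0.709, 0.706, -0.0]
ft_force: [0.9, -0.7, -1.0]
gripper_width: 0.0365
```

Request:
carry_out([
  {"delta_pos":[0,0,0.005],"roll":0,"hand":0.35},
  {"delta_pos":[0,0,0],"roll":0,"hand":0.35},
  {"delta_pos":[0,0,0],"roll":0,"hand":0.35},
  {"delta_pos":[0,0,0],"roll":0,"hand":0.35},
])

```text
time: 11.92
tcp_pos: [0.5208, 0.0348, 0.1266]
eef_rot: [0.0, 0.708, 0.706, 0.0]
ft_force: [-0.6, 0.1, -1.4]
gripper_width: 0.0367
```

```bash
python3 - <<'E'
from h import *
s=st()
for n,g in (('scene',(.1)),('top',.1)):
    p=read_camera(n); r,c=proj(p,(.5202,.1862,.1)).astype(int); print(n,r,c)
    cv2.imwrite(f'pics/{n}12.png',cv2.resize(p['color'][r-40:r+40,c-50:c+50,::-1],(750,600),interpolation=cv2.INTER_CUBIC))
p=read_camera('wrist'); cv2.imwrite('pics/w12.png',p['color'][:,:,::-1])
st()
E
```

```text
t 11.925 tcp [0.5208 0.0348 0.1266] w 0.0367 f [-0.6  0.1 -1.4] m [-0.1   0.02  0.05] j [ 0.11  0.52 -0.35  2.13  0.33  0.54 -0.49]
x [2.7e-03 1.0e+00 2.0e-04] y [ 1.     -0.0027  0.001 ] z [ 1.e-03  2.e-04 -1.e+00]
scene 154 364
top 239 259
t 12.075 tcp [0.5204 0.0345 0.1265] w 0.0368 f [-0.3  0.3 -1.7] m [-0.04  0.06  0.03] j [ 0.11  0.52 -0.35  2.13  0.33  0.54 -0.49]
x [0.0029 1.     0.    ] y [ 1.0e+00 -2.9e-03  5.0e-04] z [ 5.e-04  0.e+00 -1.e+00]
```

View pics/scene12.png

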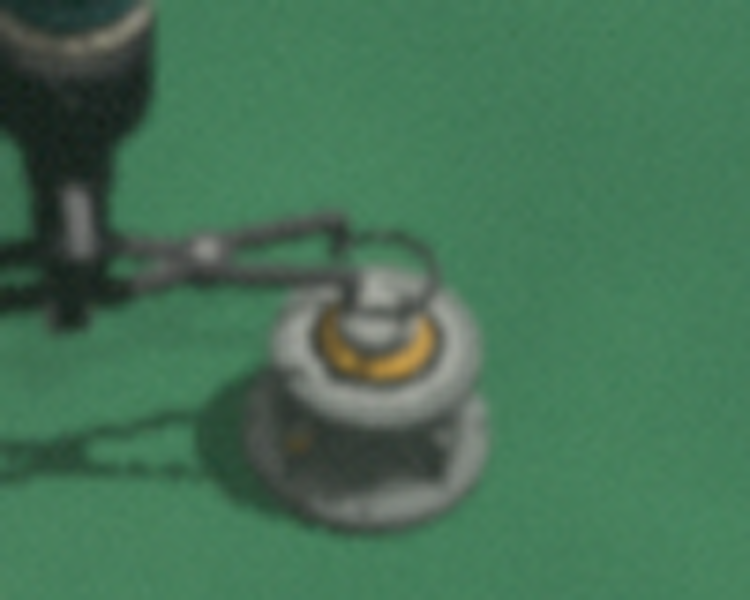

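View pics/top12.png

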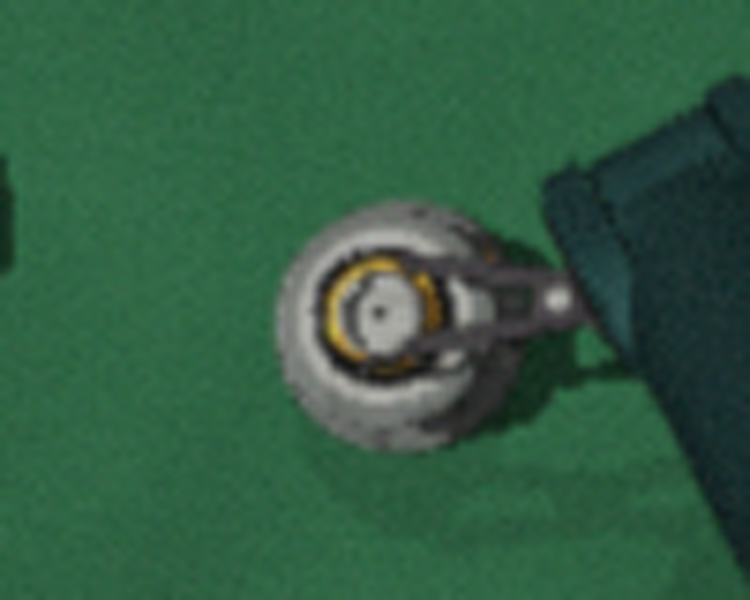

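View pics/w12.png

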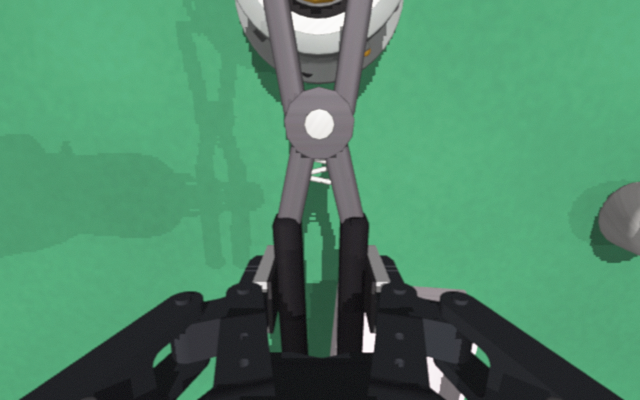

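```bash
python3 - <<'E'
from h import *
a=np.linspace(0,2*np.pi,90)
def ov(n,zc,r,c,out):
    p=read_camera(n); im=cv2.resize(p['color'][r-40:r+40,c-50:c+50,::-1],(750,600),interpolation=cv2.INTER_CUBIC)
    def circ(x,y,z,rad,col):
        P=np.array([proj(p,(x+rad*np.cos(t),y+rad*np.sin(t),z)) for t in a]); P=((P[:,::-1]-[c-50,r-40])+.5)*7.5-.5
        cv2.polylines(im,[np.round(P).astype(int)],True,col,1)
    circ(.5202,.1862,zc,.024,(0,0,255)); circ(.5202,.1862,.08,.0255,(255,0,0)); circ(.5202,.1862,.096,.0175,(255,0,0))
    cv2.imwrite(out,im)
ov('scene',.122,154,364,'pics/ovs.png'); ov('top',.122,239,259,'pics/ovt.png')
E
```

```text
(no output)
```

View pics/ovs.png

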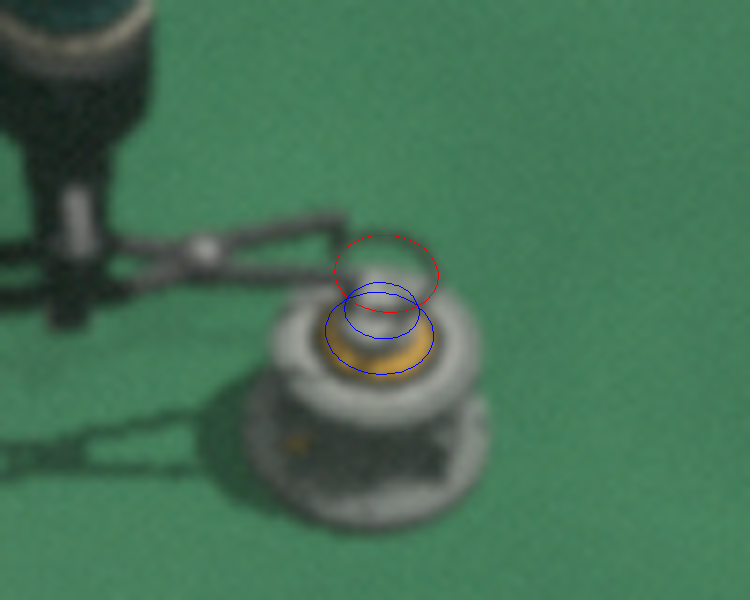

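View pics/ovt.png

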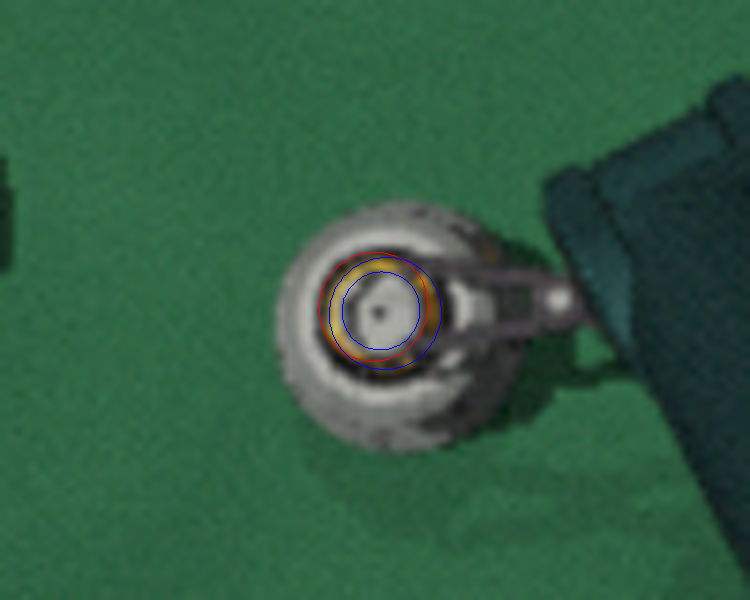

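Request:
carry_out([
  {"delta_pos":[0,0,0.01],"roll":0,"hand":0.35},
  {"delta_pos":[0,0,0.008],"roll":0,"hand":0.35},
  {"delta_pos":[0,0,0.004],"roll":0,"hand":0.35},
  {"delta_pos":[0,0,0.0],"roll":0,"hand":0.35},
  {"delta_pos":[0,0,0],"roll":0,"hand":0.35},
])

```text
time: 12.8
tcp_pos: [0.5203, 0.0346, 0.1043]
eef_rot: [0.0, 0.708, 0.706, 0.0]
ft_force: [-0.3, -0.2, -2.0]
gripper_width: 0.0369
```

```bash
cat >> h.py <<'E'
def avg(n=6):
    F=[];M=[];P=[]
    for i in range(n):
        read_camera('wrist'); s=manip.get_state(); F.append(s['ft_force']);M.append(s['wrist_torque']);P.append(s['tcp_pos'])
    print('F',np.round(np.mean(F,0),2),'+-',np.round(np.std(F,0),2),'M',np.round(np.mean(M,0),3),'+-',np.round(np.std(M,0),3)); st()
E
python3 -c "
from h import *
avg()"
```

```text
F [-0.31 -0.02 -1.75] +- [0.46 0.47 0.27] M [-0.107  0.016  0.   ] +- [0.029 0.029 0.028]
t 13.1 tcp [0.5203 0.0345 0.1045] w 0.0369 f [-0.2  0.6 -2.2] m [-0.15  0.02  0.  ] j [ 0.09  0.55 -0.32  2.15  0.36  0.49 -0.51]
x [0.003 1.    0.   ] y [ 1.e+00 -3.e-03  4.e-04] z [ 4.e-04  0.e+00 -1.e+00]
```

Request:
carry_out([
  {"delta_pos":[0,0,0.002],"roll":0,"hand":0.35},
  {"delta_pos":[0,0,0.002],"roll":0,"hand":0.35},
  {"delta_pos":[0,0,0.002],"roll":0,"hand":0.35},
  {"delta_pos":[0,0,0.0],"roll":0,"hand":0.35},
])

```text
time: 13.6
tcp_pos: [0.52, 0.0345, 0.098]
eef_rot: [-0.0, 0.708, 0.706, -0.0]
ft_force: [-1.0, -0.4, -2.3]
gripper_width: 0.0369
```

```bash
python3 -c "
from h import *
avg(4)"
```

```text
F [ 0.18 -0.68 -2.17] +- [0.39 0.21 0.47] M [-0.11   0.012 -0.019] +- [0.016 0.009 0.034]
t 13.8 tcp [0.5202 0.0345 0.0983] w 0.0367 f [ 0.4 -0.9 -2.6] m [-0.12  0.01  0.01] j [ 0.08  0.56 -0.31  2.15  0.36  0.48 -0.52]
x [0.0028 1.     0.    ] y [ 1.     -0.0028 -0.    ] z [-0.  0. -1.]
```

No contact so far. I'll keep lowering in small steps.

Request:
carry_out([
  {"delta_pos":[0,0,0.002],"roll":0,"hand":0.35},
  {"delta_pos":[0,0,0.002],"roll":0,"hand":0.35},
  {"delta_pos":[0,0,0.0],"roll":0,"hand":0.35},
])

```text
time: 14.18
tcp_pos: [0.52, 0.0345, 0.0941]
eef_rot: [-0.0, 0.708, 0.706, -0.0]
ft_force: [0.5, 0.2, -1.8]
gripper_width: 0.0367
```

```bash
python3 -c "
from h import *
avg(4)"
```

```text
F [-0.44 -0.07 -1.94] +- [0.32 0.52 0.42] M [-0.09  -0.004 -0.007] +- [0.014 0.02  0.034]
t 14.375 tcp [0.5202 0.0345 0.0943] w 0.0371 f [-0.5 -0.1 -1.2] m [-0.09 -0.02  0.04] j [ 0.08  0.57 -0.31  2.15  0.37  0.47 -0.52]
x [ 0.0029  1.     -0.    ] y [ 1.     -0.0029 -0.    ] z [-0. -0. -1.]
```

Request:
carry_out([
  {"delta_pos":[0,0,0.002],"roll":0,"hand":0.35},
  {"delta_pos":[0,0,0.001],"roll":0,"hand":0.35},
  {"delta_pos":[0,0,0.001],"roll":0,"hand":0.35},
  {"delta_pos":[0,0,0.0],"roll":0,"hand":0.35},
])

```text
time: 14.88
tcp_pos: [0.5201, 0.0345, 0.0902]
eef_rot: [-0.0, 0.708, 0.706, -0.0]
ft_force: [0.8, 0.3, -2.1]
gripper_width: 0.0369
```

```bash
python3 - <<'E'
from h import *
avg(4)
for n,r,c in (('scene',154,364),('top',239,259)):
    p=read_camera(n); cv2.imwrite(f'pics/{n}13.png',cv2.resize(p['color'][r-25:r+25,c-33:c+33,::-1],(792,600),interpolation=cv2.INTER_CUBIC))
E
```

```text
F [-0.17  0.26 -1.99] +- [0.48 0.37 0.32] M [-0.102 -0.01   0.002] +- [0.021 0.021 0.033]
t 15.075 tcp [0.5203 0.0345 0.0903] w 0.0369 f [ 0.1 -0.  -2.2] m [-0.1   0.01 -0.03] j [ 0.07  0.57 -0.3   2.15  0.37  0.46 -0.52]
x [0.0029 1.     0.    ] y [ 1.0e+00 -2.9e-03  1.0e-04] z [ 1.e-04  0.e+00 -1.e+00]
```

View pics/scene13.png

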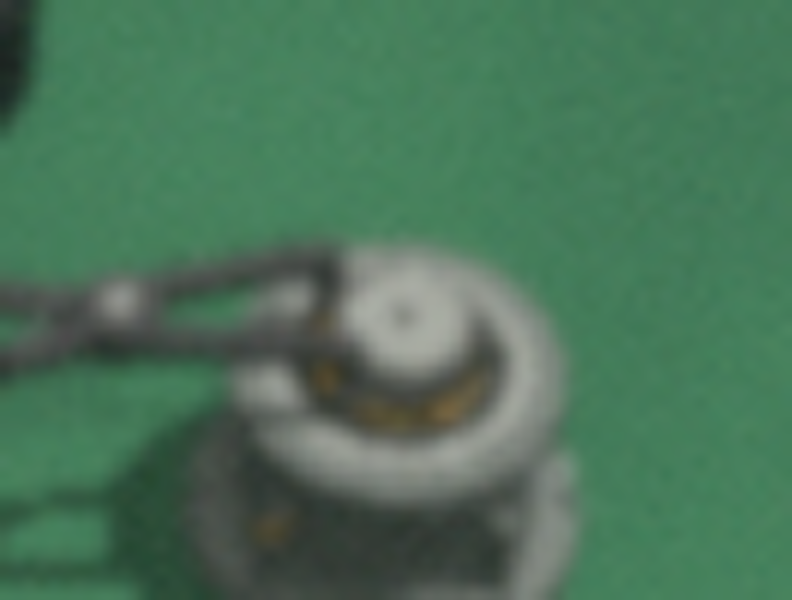

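View pics/top13.png

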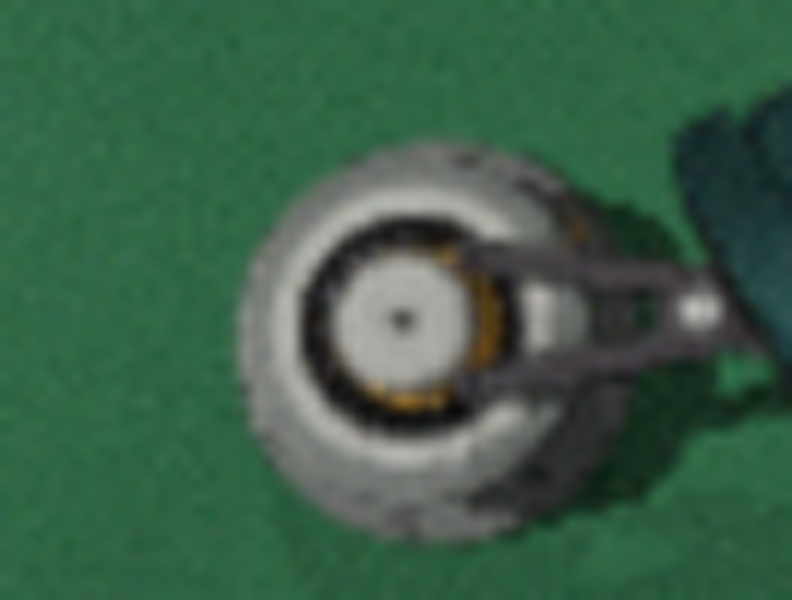

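The circlip now surrounds the shaft, with shaft end showing through the ring at top (320, 402), and nothing is touching. Next I'll feel for the collar in 0.5 to 1 mm steps.

Request:
carry_out([
  {"delta_pos":[0,0,0.001],"roll":0,"hand":0.35},
  {"delta_pos":[0,0,0.001],"roll":0,"hand":0.35},
  {"delta_pos":[0,0,0.0],"roll":0,"hand":0.35},
])

```text
time: 15.55
tcp_pos: [0.52, 0.0344, 0.0882]
eef_rot: [-0.0, 0.708, 0.706, -0.0]
ft_force: [0.2, 0.0, -1.3]
gripper_width: 0.0369
```

```bash
python3 -c "
from h import *
avg(5)"
```

```text
F [-0.15  0.08 -1.75] +- [0.34 0.56 0.21] M [-0.109 -0.026 -0.003] +- [0.016 0.032 0.03 ]
t 15.8 tcp [0.5202 0.0345 0.0883] w 0.0366 f [-0.4  0.1 -1.8] m [-0.13 -0.01  0.03] j [ 0.07  0.58 -0.3   2.16  0.37  0.46 -0.53]
x [ 0.0029  1.     -0.    ] y [ 1.     -0.0029 -0.    ] z [-0. -0. -1.]
```

Request:
carry_out([
  {"delta_pos":[0,0,0.0005],"roll":0,"hand":0.35},
  {"delta_pos":[0,0,0.0005],"roll":0,"hand":0.35},
  {"delta_pos":[0,0,0.0],"roll":0,"hand":0.35},
])

```text
time: 16.18
tcp_pos: [0.5202, 0.0344, 0.0873]
eef_rot: [0.0, 0.708, 0.706, -0.0]
ft_force: [-1.0, 0.4, -2.4]
gripper_width: 0.0368
```

```bash
python3 -c "
from h import *
avg(5)"
```

```text
F [-0.05 -0.31 -1.98] +- [0.42 0.65 0.14] M [-0.09  -0.02   0.018] +- [0.01  0.033 0.018]
t 16.425 tcp [0.5202 0.0345 0.0873] w 0.0367 f [ 0.5  0.2 -1.9] m [-0.09  0.01  0.05] j [ 0.07  0.58 -0.3   2.16  0.38  0.46 -0.53]
x [0.0029 1.     0.    ] y [ 1.     -0.0029  0.    ] z [ 0.  0. -1.]
```

Request:
carry_out([
  {"delta_pos":[0,0,0.0005],"roll":0,"hand":0.35},
  {"delta_pos":[0,0,0.0],"roll":0,"hand":0.35},
])

```text
time: 16.68
tcp_pos: [0.5202, 0.0344, 0.0868]
eef_rot: [0.0, 0.708, 0.706, -0.0]
ft_force: [-0.3, -0.3, -1.6]
gripper_width: 0.0371
```

```bash
python3 -c "
from h import *
avg(5)"
```

```text
F [-0.15 -0.29 -1.61] +- [0.59 0.55 0.64] M [-0.099  0.001 -0.003] +- [0.017 0.014 0.032]
t 16.925 tcp [0.5202 0.0344 0.0868] w 0.0368 f [-1.2 -0.8 -0.9] m [-0.1   0.02 -0.05] j [ 0.07  0.58 -0.3   2.16  0.38  0.46 -0.53]
x [ 0.003  1.    -0.   ] y [ 1.    -0.003 -0.   ] z [-0. -0. -1.]
```

Request:
carry_out([
  {"delta_pos":[0,0,0.0005],"roll":0,"hand":0.35},
  {"delta_pos":[0,0,0.0],"roll":0,"hand":0.35},
])

```text
time: 17.18
tcp_pos: [0.5202, 0.0345, 0.0863]
eef_rot: [0.0, 0.708, 0.706, 0.0]
ft_force: [-0.9, -0.1, -1.0]
gripper_width: 0.0368
```

```bash
python3 -c "
from h import *
avg(5)"
```

```text
F [ 0.27 -0.61 -1.35] +- [0.53 0.48 0.27] M [-0.05  -0.003 -0.006] +- [0.03  0.021 0.032]
t 17.425 tcp [0.5202 0.0344 0.0863] w 0.0366 f [ 0.6  0.2 -1.6] m [-0.02  0.   -0.06] j [ 0.07  0.58 -0.3   2.16  0.38  0.45 -0.53]
x [ 0.003  1.    -0.   ] y [ 1.e+00 -3.e-03  1.e-04] z [ 1.e-04 -0.e+00 -1.e+00]
```

Request:
carry_out([
  {"delta_pos":[0,0,0.0003],"roll":0,"hand":0.35},
  {"delta_pos":[0,0,0.0],"roll":0,"hand":0.35},
])

```text
time: 17.68
tcp_pos: [0.5202, 0.0344, 0.086]
eef_rot: [0.0, 0.708, 0.706, -0.0]
ft_force: [0.2, -0.8, -1.3]
gripper_width: 0.0367
```

```bash
python3 -c "
from h import *
avg(6)"
```

```text
F [-0.33 -0.62 -0.89] +- [0.38 0.52 0.41] M [-0.05   0.006 -0.001] +- [0.033 0.028 0.038]
t 17.975 tcp [0.5202 0.0345 0.086 ] w 0.0369 f [-0.7 -0.4 -0.6] m [-0.06 -0.01  0.02] j [ 0.07  0.58 -0.3   2.16  0.38  0.45 -0.53]
x [ 0.0029  1.     -0.    ] y [ 1.0e+00 -2.9e-03  1.0e-04] z [ 1.e-04 -0.e+00 -1.e+00]
```

Request:
carry_out([
  {"delta_pos":[0,0,-0.0006],"roll":0,"hand":0.35},
  {"delta_pos":[0,0,0.0],"roll":0,"hand":0.35},
  {"delta_pos":[0,0,0.0],"roll":0,"hand":0.35},
])

```text
time: 18.35
tcp_pos: [0.5202, 0.0346, 0.0866]
eef_rot: [-0.0, 0.708, 0.706, 0.0]
ft_force: [0.6, -0.6, -1.7]
gripper_width: 0.0371
```

```bash
python3 - <<'E'
from h import *
avg(6)
for n,r,c in (('scene',154,364),('top',239,259)):
    p=read_camera(n); cv2.imwrite(f'pics/{n}14.png',cv2.resize(p['color'][r-25:r+25,c-33:c+33,::-1],(792,600),interpolation=cv2.INTER_CUBIC))
p=read_camera('wrist'); cv2.imwrite('pics/w14.png',p['color'][:,:,::-1])
E
```

```text
F [ 0.33 -0.58 -1.24] +- [0.31 0.43 0.46] M [-0.03  -0.029 -0.02 ] +- [0.022 0.037 0.027]
t 18.65 tcp [0.5202 0.0346 0.0866] w 0.0369 f [ 0.3 -0.5 -1.8] m [-0.03 -0.03 -0.02] j [ 0.07  0.58 -0.3   2.16  0.38  0.45 -0.53]
x [2.8e-03 1.0e+00 1.0e-04] y [ 1.     -0.0028  0.    ] z [ 0.e+00  1.e-04 -1.e+00]
```

View pics/scene14.png

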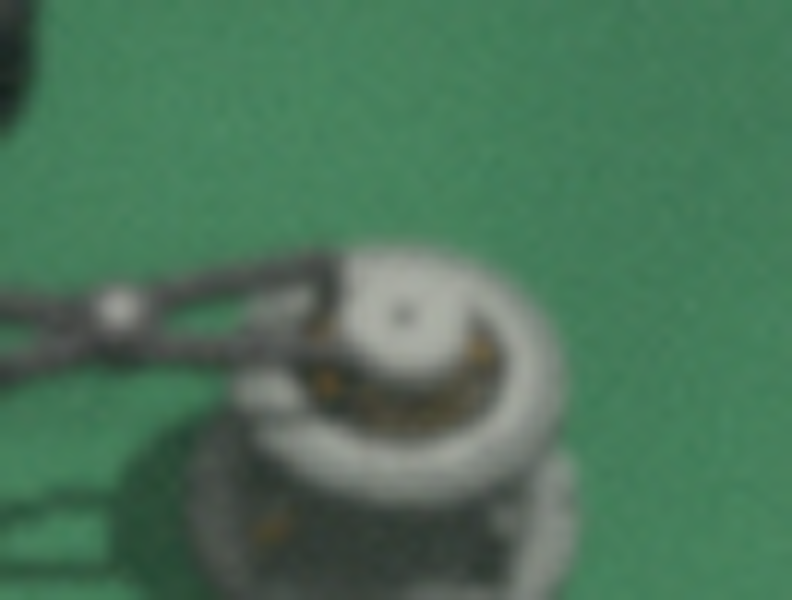

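View pics/top14.png

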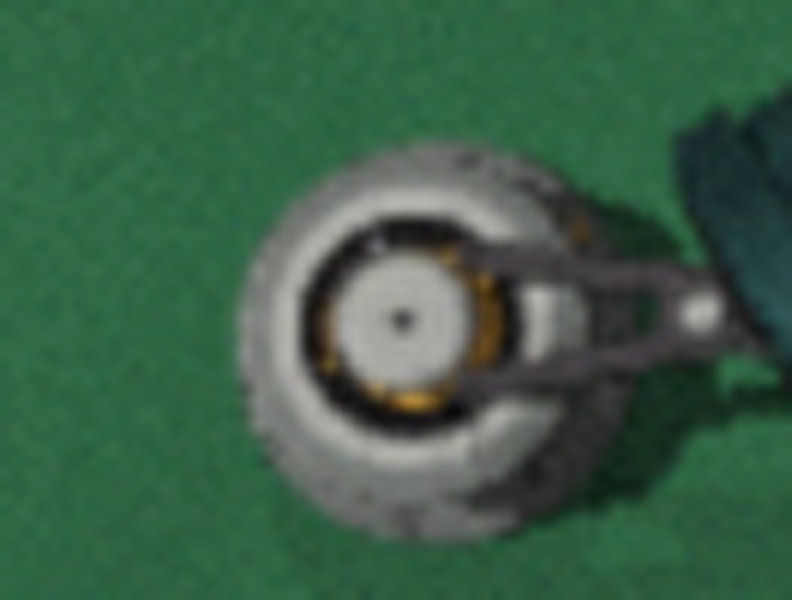

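View pics/w14.png

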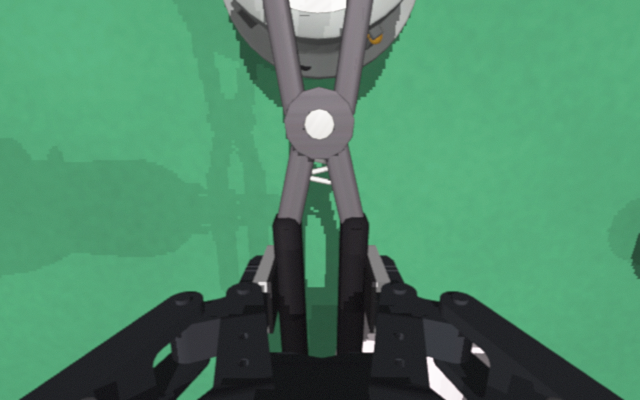

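Request:
carry_out([
  {"delta_pos":[0,0,-0.0004],"roll":0,"hand":0.35},
  {"delta_pos":[0,0,0.0],"roll":0,"hand":0.35},
])

```text
time: 19.05
tcp_pos: [0.5201, 0.0345, 0.087]
eef_rot: [-0.0, 0.708, 0.706, -0.0]
ft_force: [0.4, 1.3, -2.4]
gripper_width: 0.0366
```

```bash
python3 -c "
from h import *
avg(16)"
```

```text
F [-0.01  0.27 -1.43] +- [0.54 0.28 0.61] M [-0.005  0.016  0.013] +- [0.022 0.026 0.031]
t 19.85 tcp [0.5201 0.0344 0.087 ] w 0.0366 f [-0.4  0.  -1.1] m [-0.05  0.04  0.02] j [ 0.07  0.58 -0.3   2.16  0.38  0.46 -0.53]
x [ 2.9e-03  1.0e+00 -1.0e-04] y [ 1.0e+00 -2.9e-03 -2.0e-04] z [-2.e-04 -1.e-04 -1.e+00]
```

Request:
carry_out([
  {"delta_pos":[0,0,-0.001],"roll":0,"hand":0.35},
  {"delta_pos":[0,0,-0.001],"roll":0,"hand":0.35},
  {"delta_pos":[0,0,0.0],"roll":0,"hand":0.35},
])

```text
time: 20.23
tcp_pos: [0.5203, 0.0344, 0.0891]
eef_rot: [0.0, 0.708, 0.706, 0.0]
ft_force: [0.4, 0.4, -1.8]
gripper_width: 0.0364
```

```bash
python3 -c "
from h import *
avg(8)"
```

```text
F [ 0.15  0.08 -1.66] +- [0.37 0.55 0.45] M [-0.098  0.008 -0.021] +- [0.029 0.021 0.019]
t 20.625 tcp [0.5202 0.0345 0.089 ] w 0.0371 f [-0.  -0.3 -2.1] m [-0.13  0.04 -0.02] j [ 0.07  0.58 -0.3   2.16  0.37  0.46 -0.53]
x [ 0.0029  1.     -0.    ] y [ 1.0e+00 -2.9e-03 -1.0e-04] z [-1.e-04 -0.e+00 -1.e+00]
```

Request:
carry_out([
  {"delta_pos":[0,0,0.0005],"roll":0,"hand":0.35},
  {"delta_pos":[0,0,0.0005],"roll":0,"hand":0.35},
  {"delta_pos":[0,0,0],"roll":0,"hand":0.35},
])

```text
time: 21.0
tcp_pos: [0.5201, 0.0345, 0.0879]
eef_rot: [-0.0, 0.708, 0.706, -0.0]
ft_force: [-0.2, -0.6, -1.6]
gripper_width: 0.0367
```

```bash
python3 -c "
from h import *
avg(8)"
```

```text
F [ 0.06 -0.07 -1.89] +- [0.28 0.56 0.33] M [-0.079  0.012  0.001] +- [0.026 0.025 0.025]
t 21.4 tcp [0.5202 0.0345 0.088 ] w 0.0367 f [-0.3 -0.4 -1.8] m [-0.08 -0.01 -0.03] j [ 0.07  0.58 -0.3   2.16  0.38  0.46 -0.53]
x [ 0.0029  1.     -0.    ] y [ 1.     -0.0029 -0.    ] z [-0. -0. -1.]
```

Request:
carry_out([
  {"delta_pos":[0,0,0.0005],"roll":0,"hand":0.35},
  {"delta_pos":[0,0,0],"roll":0,"hand":0.35},
])

```text
time: 21.65
tcp_pos: [0.5201, 0.0345, 0.0874]
eef_rot: [-0.0, 0.708, 0.706, -0.0]
ft_force: [0.8, 0.4, -1.7]
gripper_width: 0.0368
```

```bash
python3 -c "
from h import *
avg(8)"
```

```text
F [-0.04  0.3  -1.72] +- [0.34 0.37 0.42] M [-0.089  0.004  0.007] +- [0.029 0.027 0.032]
t 22.05 tcp [0.5202 0.0345 0.0875] w 0.0368 f [ 0.2  0.4 -1.5] m [-0.09 -0.01 -0.02] j [ 0.07  0.58 -0.3   2.16  0.38  0.46 -0.53]
x [0.0029 1.     0.    ] y [ 1.0e+00 -2.9e-03  1.0e-04] z [ 1.e-04  0.e+00 -1.e+00]
```

Request:
carry_out([
  {"delta_pos":[0,0,0.0005],"roll":0,"hand":0.35},
  {"delta_pos":[0,0,0],"roll":0,"hand":0.35},
])

```text
time: 22.3
tcp_pos: [0.5202, 0.0345, 0.087]
eef_rot: [0.0, 0.708, 0.706, 0.0]
ft_force: [0.3, 0.4, -1.5]
gripper_width: 0.0366
```

```bash
python3 -c "
from h import *
avg(10)"
```

```text
F [ 0.08 -0.07 -1.75] +- [0.58 0.51 0.26] M [-0.079 -0.008 -0.014] +- [0.026 0.033 0.025]
t 22.8 tcp [0.5202 0.0344 0.087 ] w 0.0371 f [ 1.1  0.3 -2. ] m [-0.07 -0.04 -0.04] j [ 0.07  0.58 -0.3   2.16  0.38  0.46 -0.53]
x [ 0.003  1.    -0.   ] y [ 1.    -0.003 -0.   ] z [-0. -0. -1.]
```

```bash
python3 -c "
from h import *
avg(3); print(manip.hand_in()); st()"
```

```text
F [ 0.21 -0.13 -1.91] +- [0.78 0.42 0.3 ] M [-0.053  0.024  0.01 ] +- [0.028 0.008 0.015]
t 22.95 tcp [0.5202 0.0345 0.087 ] w 0.0365 f [-0.8 -0.3 -1.5] m [-0.01  0.03  0.03] j [ 0.07  0.58 -0.3   2.16  0.38  0.46 -0.53]
x [ 0.003  1.    -0.   ] y [ 1.    -0.003 -0.   ] z [-0. -0. -1.]
the job is handed in; nothing more can be done
None
the job is handed in; nothing more can be done
```

The job is handed in at about 23 s. The pliers are squeezed and the open circlip is around the shaft at the groove, barely above or just touching the collar. I squeezed the handles to the stop in the tray, lifted the pliers and turned them a quarter turn. I then brought the circlip over the shaft and lowered it by feel, without touching the kettle, hammer or tin.

What the last checks showed:
- **Position:** the scene and top pictures both showed the ring around the shaft end. There was no sign of side contact on the way down.
- **Height:** I first felt the collar at a tool height of 86.3 mm; geometry predicted 86.2 mm. I pressed about 0.3 mm further, at roughly 1 N, then backed off. The final height is 87.0 mm, with the circlip centre at about 82 mm.
- **Load on the collar:** estimated at a few tenths of a newton or less.

Two checks were not clean:
- **Grip width:** the gripper read about 37 mm with 80 N of grip, not the 42 mm given for the stop. The handles appear slightly past parallel, so they are at or a little beyond the stop.
- **Droop:** at 86.6 and 87.0 mm on the way up the circlip still seemed to touch; at 89 mm it was free. Lowered again to 87.0 mm it seemed nearly free, though the last readings before hand-in leaned towards a light touch. So the pliers may droop slightly in the fingers, probably less than half a degree; I could not measure the tilt directly.

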